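Mount a coated test panel on its stand and hold the thickness probe on its mark

TASK

Pick up the blue test panel and hang it by its hole on the peg of the sloping stand, marked face up and lying flat on the slope, and let go of it; then take the orange probe out of its holder and hold it square to the panel with its brass tip inside the white ring, pressed gently so that the sprung tip is about half way in. Finish while still holding the probe there, and leave the yellow panel and everything else on the bench where it is.

Things in the scene. Friction and masses are not known exactly. Their poses are not given: they have to be found in the camera images.
- panel: Blue coated metal test panel, 120 x 50 x 6 mm (x, y, z), about 0.1 kg, loose. Origin: centre of its underside; z points out of the marked face, x along its length towards the end with the hole. It starts face up, lengthwise on a fixed black rest block (90 x 30 mm, 25 mm high); its width overhangs about 10 mm on both sides, so fingers can take it by its long edges.
- panel_hole (a point): Centre of the 17 mm through hole of the blue panel, half way through its thickness; 45 mm from the panel's origin along its x, 3 mm above its underside.
- panel_spot (a point): Centre of the marked spot on the blue panel's upper face (white ring, outer diameter 24 mm, inner 20 mm, with a dot at its centre), 35 mm from the origin along the panel's -x, on its centre line. Its axes are the panel's.
- peg: Red steel peg of the sloping stand, 10 mm in diameter, 16 mm high (last 3 mm tapered), square to the slope. Origin: on its axis at the slope's surface, 97 mm above the bench; z along the peg, out of the slope; x straight up the slope, which leans 15 degrees from level. The hung panel lies flat on the slope with its end away from the hole pointing down the slope (panel x along peg x).
- stand: Fixed stand that carries the peg. Origin: centre of the underside of its base plate (150 x 90 mm, 12 mm high). The slope is a board 30 mm wide, 12 mm thick, reaching 20 mm up the slope and 110 mm down the slope from the peg; its middle is 85 mm above the bench, on a column only 22 mm wide, so fingers have room beside it when they hold the 50 mm wide panel.
- probe: Orange pen-like probe, about 0.13 kg, loose, upright in its holder. Barrel 26 mm in diameter, 95 mm long, to be gripped near its top; below it a steel nose (diameter 16, length 25 mm), then the brass tip (diameter 8 mm, sticking out 16 mm). Origin: on the axis at the barrel's lower end; z along the axis from tip to top: barrel top at +95 mm, nose end at -25 mm, free tip end at -41 mm.
- probe_tip (a joint): How far the probe's sprung tip is pushed in, m: 0 free, 0.012 fully in. The spring pushes with about 1 N at the start of its travel and 0.4 N more per mm, 5.8 N fully in (hard stop).
- probe_point (a point): Centre of the flat end of the brass tip (moves with it).
- holder: Grey block holder of the probe, 60 x 60 x 50 mm, fixed; origin at the centre of its underside, above it a vertical 20 mm through hole. The probe's shoulder rests on its top, at 50 mm.
- yellow_panel: Yellow panel of the same shape and size as the blue one, without a ring, lying on another such rest; not to be disturbed. Origin: centre of its underside.
- jar: Amber jar with a blue cap, 60 mm in diameter, 85 mm high, bystander. Origin: centre of its underside.
- beaker: Glass beaker, 70 mm in diameter, 90 mm high, bystander. Origin: centre of its underside.
- dish: Green shallow glass dish, 90 mm in diameter, 16 mm high, bystander. Origin: centre of its underside.
- wash_bottle: White bottle with a red cap, 64 mm in diameter, 150 mm high, bystander. Origin: centre of its underside.
- spoon: Steel lab spoon 170 mm long lying flat, bystander. Origin: near its middle, on the bench.
- weight: Brass weight with a knob, 40 mm in diameter, 58 mm high, bystander. Origin: centre of its underside.

How it is judged (in metres and radians):
On the way:
1. the blue panel hangs on the peg, flat on the slope with its mark up, let go of (x of panel_hole in the frame of peg between -0.006 and 0.006 m and y of panel_hole in the frame of peg between -0.006 and 0.006 m and z of panel_hole in the frame of peg between -0.001 and 0.007 m and angle between the z axis of panel and the z axis of peg, either way round below 0.08 rad and z of panel_spot in the frame of peg above 0.002 m and x of panel_spot in the frame of peg below -0.05 m and contact force between each of the fingers, the arm and panel below 0.05 N and linear speed of panel below 0.02 m/s), for 0.2 s.
At the end, for the whole second after the job is handed in: Panel on the peg (hole within 6 mm of its axis both ways, flat within 4.5 degrees, mark up, reaching down the slope), untouched by the robot; probe still gripped, at rest, tip within 6.5 mm of the ring centre, square within 7.4 degrees, tip 3 to 9.5 mm in, 1.2 to 8 N (x of panel_hole in the frame of peg between -0.006 and 0.006 m and y of panel_hole in the frame of peg between -0.006 and 0.006 m and z of panel_hole in the frame of peg between -0.001 and 0.007 m and angle between the z axis of panel and the z axis of peg, either way round below 0.08 rad and z of panel_spot in the frame of peg above 0.002 m and x of panel_spot in the frame of peg below -0.05 m and contact force between each of the fingers, the arm and panel below 0.05 N and distance between probe_point and panel_spot below 0.0065 m and angle between the z axis of probe and the z axis of panel, either way round below 0.13 rad and value of joint probe_tip between 0.003 and 0.0095 m and contact force between probe and panel between 1.2 and 8 N and contact force between the fingers and probe above 1 N and contact force between probe and holder below 0.05 N and linear speed of probe below 0.02 m/s); the arm keeps its last pose, push and grip.
It fails at once if a bystander (the yellow panel included) is moved by more than 30 mm (distance of any of yellow_panel, jar, beaker, dish, wash_bottle, spoon, weight from where it was at the start of the episode above 0.03 m).
It fails at once if the probe is pressed on the panel with more than 20 N (contact force between probe and panel above 20 N).
It also fails if it takes over 64 s, if anything falls off the work surface, if the arm or the gripper's body presses on something with over 40 N, if the wrist force passes 120 N, or if a joint passes its speed limit or range.

ROBOT

A 6-joint arm with a two-finger parallel gripper is mounted at the origin on the work surface. World frame = base frame: x ahead of the robot, y to its left, z up, the work surface at z = 0. Lengths are in mm, angles in degrees, forces in N, time in s.
With the tool pointing down it reaches from about 300 to 850 mm from the base axis. Payload 4.2 kg.
Tool frame: the origin (TCP) lies at the centre of the arm's flange, where the gripper is bolted on; the fingertips stand 191 mm ahead of it and the grasp point (between the pads) lies 172 mm ahead of it; z points along the fingers, y is the direction in which the jaws open and shut (so a half turn about z gives the same grasp; the last joint's range is limited). The gripper opens to 91 mm and grips with 3 to 60 N. Pads are 32 mm wide; open, the fingers measure 118 mm over their backs; the gripper's body (76 mm by 178 mm) begins 60 mm behind the grasp point.
Start: joints at [75.917, 18.312, 89.639, -0, 72.044, -1.146], TCP at [128.731, 560.403, 404.776] pointing down, gripper open.
Joint ranges: [-177.97, 177.97], [-48.28, 115.42], [12.27, 149.76], [-77.06, 257.06], [2.81, 150.46], [-146.56, 146.56]. Speed limits (degrees/s): [147.25, 147.25, 180, 180, 180, 180].

INTERFACE

Orientations are given as [roll, pitch, yaw] about the fixed x, y, z axes, in that order (R = Rz(yaw) Ry(pitch) Rx(roll)).
In Python, from workcell import status, vision, ticket gives the robot as it stands.
- The arm moves only by the shell command python3 -m jog 'ROWS' [FORCE]. ROWS is JSON, a list of rows, each a list of 7 numbers: the finger opening in m, from 0 to 0.0912, then the shift along the tool's x, y, z in m, then the turn, a rotation vector about the tool's x, y, z in rad. A call has 1 to 12 rows; each row shifts and turns the commanded pose from where the row before left it, along the tool's axes as they then stand; what a row does not reach is not made up. A row lasts 1/8 s, in which the tool goes at most 62.5 mm and 10.7 degrees, less where a joint would pass 70% of its speed; a pose out of reach is approached as far as the arm can. A call with a gripper value outside its range is refused whole. The fingers move at their own pace and stop on an object; FORCE is the grip in N (left out, the last holds). Time passes only in rows, so rows that do not move let the fingers close. It gives the time, the measured TCP pose, the force and the opening at its end, in the units of the state.
- status.state(): the state, without advancing time (a new reading comes with each control period).
- vision.grab_frame(name): name is "scene" or "top" or "wrist"; returns a dict with "color" (384x512x3 uint8, blue, green, red), "depth" (384x512 float32, mm along the optical axis (not along the pixel's ray), 0 where there is no reading), "fov_y" (degrees; the focal length in pixels is half the picture's height over the tangent of half this angle, whatever the lens; pixels are square), "cx", "cy" (the principal point, pixels), "pose" (4x4, takes a point from camera to world coordinates). Camera axes: x right, y down, z forward; pixel columns grow to the right and rows downward; lengths in mm; the calibration is good to about 2 mm. A picture is of the moment at which its call begins.
- ticket.job_done(): hands the job in, once; it reports no verdict.
Trained networks look in the newest picture that a camera, given by its name, has taken for a name from the list of things; names that differ only in an ending like _2 or _b are one class to them, and where a whole thing is asked for, a point or a joint stands for the part that bears it (a point fixed in the world has none). Each returns a list of dicts, best first, with "p" (0 to 1); they miss things now and then, are a little off and sometimes report something else, mostly with a low value. They report only what shows in the picture. A call takes as long as a camera call.
- vision.find_in(camera, label): "location" ([x, y, z] in mm, in world coordinates, good to about 4 mm: the middle of the surface that is visible of it).
- vision.silhouettes(camera, label): "pixels" (384x512 bool, what is visible of it).
The state is a dict: "time_s": time; "qpos": joint angles; "qvel": joint speeds; "effort": joint torques, N m; "ee_pos": TCP position; "ee_rot": TCP orientation; "force": force on the tool from outside, world axes, zero at the start; "torque": the same for the moment, N m; "gripper_width": finger opening in mm.
Only numpy, scipy, OpenCV 4.12 (cv2) and the standard library are available. Lean on these libraries where they do the work, as an engineer would, in place of code of your own. Each camera call takes 0.05 s, during which the arm holds its last target.

## Working session

There is one attempt and no reset: what is moved stays moved. The work goes in short steps, Python scripts to look and compute and a shell command to move; the robot and the scene stay as the last step left them, time stands still between calls to the robot, and variables do not carry over. Pictures are saved under pics/ and viewed, and the job is handed in when it is done.

```bash
ls; mkdir -p pics
cat > h.py <<'E'
import numpy as np, cv2
from scipy.spatial.transform import Rotation as R
from workcell import status, vision, ticket
def grab(n):
    f=vision.grab_frame(n); h=f["color"].shape[0]; f["f"]=h/2/np.tan(np.radians(f["fov_y"])/2); return f
def cloud(f):
    d=f["depth"]; v,u=np.mgrid[:d.shape[0],:d.shape[1]]
    P=np.stack([(u-f["cx"])/f["f"]*d,(v-f["cy"])/f["f"]*d,d,np.ones_like(d)],-1)
    return (P@np.array(f["pose"]).T)[...,:3]
def proj(f,p):
    q=np.linalg.inv(np.array(f["pose"]))@np.append(p,1); return q[0]/q[2]*f["f"]+f["cx"],q[1]/q[2]*f["f"]+f["cy"]
def T(s=None):
    s=s or status.state(); M=np.eye(4); M[:3,:3]=R.from_euler('xyz',s["ee_rot"],degrees=True).as_matrix(); M[:3,3]=s["ee_pos"]; return M
def delta(Mt,s=None):
    """shift in current tool axes mm, rotvec rad"""
    D=np.linalg.inv(T(s))@Mt; return D[:3,3],R.from_matrix(D[:3,:3]).as_rotvec()
E
python3 - <<'E'
from h import *
print(status.state())
for n in ["scene","top","wrist"]:
    f=grab(n); cv2.imwrite(f"pics/{n}0.png",f["color"])
    print(n,f["fov_y"],f["cx"],f["cy"],np.round(f["pose"],3).tolist())
    for l in ["panel","panel_hole","panel_spot","peg","stand","probe","holder","yellow_panel","jar","beaker","dish","wash_bottle","spoon","weight"]:
        r=vision.find_in(n,l); print(" ",l,[(np.round(x["location"]).tolist(),round(x["p"],2)) for x in r[:2]])
E
```

```text
pics
{'time_s': 0.0, 'qpos': array([ 7.59166294e+01,  1.83503346e+01,  8.97067413e+01,  1.06762700e-03,
        7.20437881e+01, -1.14362394e+00]), 'qvel': array([ 0.08768467, -0.00619118,  0.05597895, -0.06929614, -0.03195879,
        0.00679705]), 'effort': array([ 1.12646187e-03, -4.12467206e+01, -2.31976819e+01,  7.28404149e-02,
        4.58560477e-02, -1.84031041e-04]), 'ee_pos': array([128.68940757, 560.23487239, 403.93081431]), 'ee_rot': array([-1.79899176e+02, -3.02795362e-03,  1.67059921e+02]), 'force': array([-0.2955676 , -0.00758685, -0.46304228]), 'torque': array([ 0.03631718, -0.00072995, -0.02946519]), 'gripper_width': 91.28695094095946}
scene 48.94202527042817 253.64245596134018 187.87553353312043 [[-0.32, 0.55, -0.771, 1548.013], [0.947, 0.175, -0.268, 352.536], [-0.012, -0.816, -0.577, 810.575], [0.0, 0.0, 0.0, 1.0]]
  panel [([412.0, -273.0, 31.0], 0.54)]
  panel_hole [([414.0, -273.0, 38.0], 0.8), ([467.0, -480.0, 10.0], 0.73)]
  panel_spot [([412.0, -276.0, 34.0], 0.74), ([654.0, -213.0, 58.0], 0.66)]
  peg [([462.0, 491.0, 66.0], 0.29)]
  stand [([657.0, 0.0, 16.0
[... 961 characters left out ...]
 yellow_panel [([387.0, 283.0, 32.0], 0.65)]
  jar [([625.0, -224.0, 84.0], 0.75), ([385.0, 35.0, 8.0], 0.16)]
  beaker [([441.0, 506.0, 51.0], 0.61)]
  dish [([384.0, 36.0, 12.0], 0.88), ([466.0, -480.0, 15.0], 0.73)]
  wash_bottle [([741.0, 190.0, 101.0], 0.79)]
  spoon [([467.0, -483.0, 11.0], 0.73)]
  weight [([756.0, -168.0, 37.0], 0.56)]
wrist 59.84148904560333 254.6945798940659 187.5646076389817 [[0.224, 0.943, 0.245, 60.112], [0.975, -0.217, -0.057, 574.483], [-0.0, 0.251, -0.968, 385.892], [0.0, 0.0, 0.0, 1.0]]
  panel []
  panel_hole []
  panel_spot []
  peg []
  stand []
  probe []
  holder []
  yellow_panel []
  jar []
  beaker []
  dish []
  wash_bottle []
  spoon []
  weight []
```

View pics/scene0.png

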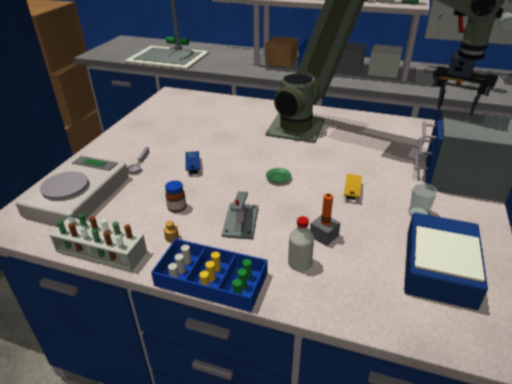

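View pics/top0.png

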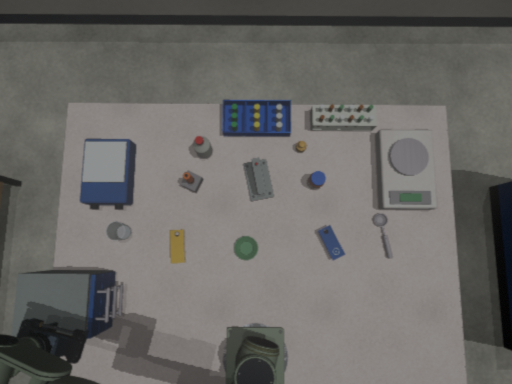

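View pics/wrist0.png

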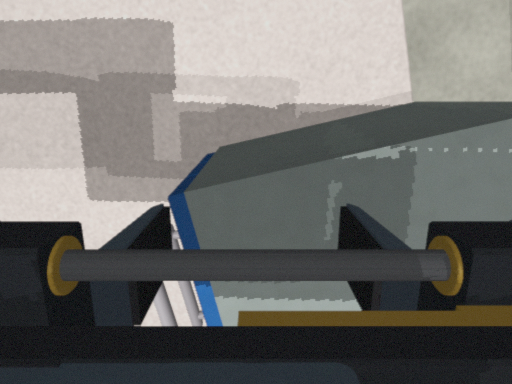

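Run:
```python
from h import *
t=cv2.imread("pics/top0.png"); s=cv2.imread("pics/scene0.png")
def c(im,x,y,r=32,k=6): return cv2.resize(im[y-r:y+r,x-r:x+r],None,fx=k,fy=k,interpolation=cv2.INTER_CUBIC)
a=np.hstack([c(t,331,242),c(t,259,180)]); b=np.hstack([c(s,193,162),c(s,240,212)])
z=np.vstack([a,b]); cv2.imwrite("pics/z0.png",cv2.resize(z,None,fx=.78,fy=.78))
for n in ["top","scene"]:
    f=grab(n); C=cloud(f); np.savez(f"/tmp/{n}.npz",C=C)
    for l in ["panel","stand","peg","probe","holder"]:
        r=vision.silhouettes(n,l)
        for x in r[:2]:
            m=x["pixels"]; P=C[m]; v,u=np.nonzero(m); print(n,l,round(x["p"],2),m.sum(),u.mean().round(1),v.mean().round(1),np.round(np.median(P,0),1),np.round(np.percentile(P,[2,98],axis=0),0).tolist())
```

```text
top panel 0.96 442 332.1 243.0 [ 403.2 -279.    30.6] [[349.0, -315.0, 23.0], [458.0, -240.0, 36.0]]
top stand 0.93 870 258.5 178.8 [638.   -7.3  13.7] [[573.0, -55.0, 6.0], [711.0, 35.0, 100.0]]
top stand 0.26 472 331.8 242.8 [ 403.2 -278.1   30.4] [[349.0, -317.0, 0.0], [461.0, -237.0, 36.0]]
top probe 0.48 81 188.8 177.9 [622.7 234.6 137.9] [[615.0, 227.0, 60.0], [637.0, 247.0, 149.0]]
top probe 0.34 442 246.0 247.8 [383.1  35.5   9.7] [[346.0, -2.0, 2.0], [423.0, 72.0, 19.0]]
top holder 0.58 250 193.2 182.3 [618.5 228.6  48.3] [[592.0, 202.0, -1.0], [663.0, 274.0, 58.0]]
scene panel 0.76 275 191.9 160.1 [ 411.7 -273.1   31.5] [[350.0, -314.0, 25.0], [464.0, -233.0, 35.0]]
scene stand 0.8 1125 239.6 217.8 [660.8   0.8  13.3] [[577.0, -52.0, 6.0], [719.0, 44.0, 104.0]]
scene stand 0.28 563 174.8 195.7 [ 653.4 -211.8   57.5] [[616.0, -244.0, 4.0], [666.0, -192.0, 88.0]]
scene probe 0.54 216 326.1 209.3 [639.5 242.8 102.6] [[633.0, 232.0, 58.0], [643.0, 253.0, 146.0]]
scene holder 0.87 617 324.7 230.2 [648.6 248.2  41.3] [[606.0, 207.0, 0.0], [669.0, 280.0, 57.0]]
```

View pics/z0.png

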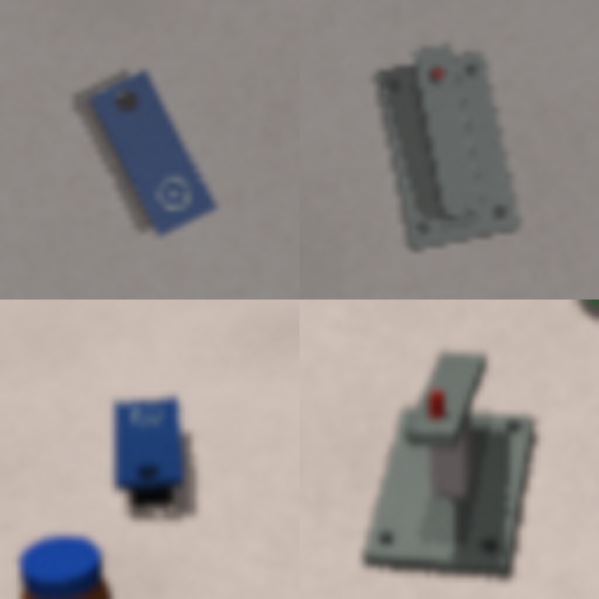

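```bash
cat >> h.py <<'E'
def down(x,y,z,yaw,tilt=0):
    """tool pose; z down, x at yaw; tilt: pitch about tool y so tool z leans to +x dir"""
    M=np.eye(4); M[:3,:3]=R.from_euler('xyz',[180,0,yaw],degrees=True).as_matrix()@R.from_rotvec([0,np.radians(tilt),0]).as_matrix(); M[:3,3]=[x,y,z]; return M
def plan(Mt,n,start=None,w=0.0912,nd=3):
    """n equal rows world-linear + slerp; returns rows rounded and the end pose"""
    A=T() if start is None else start
    rv=R.from_matrix(A[:3,:3].T@Mt[:3,:3]).as_rotvec(); C=A.copy(); rows=[]
    for i in range(1,n+1):
        G=np.eye(4); G[:3,3]=A[:3,3]+(Mt[:3,3]-A[:3,3])*i/n; G[:3,:3]=A[:3,:3]@R.from_rotvec(rv*i/n).as_matrix()
        D=np.linalg.inv(C)@G; r=np.round(np.r_[D[:3,3]/1000,R.from_matrix(D[:3,:3]).as_rotvec()],nd)+0.0
        rows.append([w]+r.tolist()); E=np.eye(4); E[:3,3]=r[:3]*1000; E[:3,:3]=R.from_rotvec(r[3:]).as_matrix(); C=C@E
    d=np.linalg.norm((Mt[:3,3]-A[:3,3]))/n; print("per row mm",d.round(1),"deg",np.degrees(np.linalg.norm(rv)/n).round(1)); 
    import json; print(json.dumps(rows).replace(" ","").replace("0.0,","0,")); return C
E
python3 - <<'E'
from h import *
m=T(); a=plan(down(450,280,430,43),12,start=down(128.7,560.4,404.8,167.06)); plan(down(530,220,450,20),3,start=a)
E
```

```text
per row mm 35.6 deg 10.3
[[0.0912,-0.031,-0.017,-0.002,0,0,0.18],[0.0912,-0.034,-0.011,-0.002,0,0,0.181],[0.0912,-0.035,-0.004,-0.002,0,0,0.18],[0.0912,-0.036,0.002,-0.002,0,0,0.181],[0.0912,-0.034,0.008,-0.002,0,0,0.18],[0.0912,-0.033,0.014,-0.003,0,0,0.181],[0.0912,-0.03,0.02,-0.002,0,0,0.18],[0.0912,-0.025,0.024,-0.002,0,0,0.181],[0.0912,-0.021,0.029,-0.002,0,0,0.18],[0.0912,-0.015,0.033,-0.002,0,0,0.18],[0.0912,-0.009,0.034,-0.002,0,0,0.181],[0.0912,-0.003,0.035,-0.002,0,0,0.18]]
per row mm 34.1 deg 7.7
[[0.0912,0.006,0.033,-0.007,0,0,0.134],[0.0912,0.01,0.032,-0.006,0,0,0.134],[0.0912,0.015,0.03,-0.007,0,0,0.134]]
```

```bash
python3 -m jog '[[0.0912,-0.031,-0.017,-0.002,0,0,0.18],[0.0912,-0.034,-0.011,-0.002,0,0,0.18],[0.0912,-0.035,-0.004,-0.002,0,0,0.18],[0.0912,-0.036,0.002,-0.002,0,0,0.18],[0.0912,-0.034,0.008,-0.002,0,0,0.18],[0.0912,-0.033,0.014,-0.003,0,0,0.18],[0.0912,-0.03,0.02,-0.002,0,0,0.18],[0.0912,-0.025,0.024,-0.002,0,0,0.18],[0.0912,-0.021,0.029,-0.002,0,0,0.18],[0.0912,-0.015,0.033,-0.002,0,0,0.18],[0.0912,-0.009,0.034,-0.002,0,0,0.18],[0.0912,-0.003,0.035,-0.002,0,0,0.18]]'
python3 -m jog '[[0.0912,0.006,0.033,-0.007,0,0,0.134],[0.0912,0.01,0.032,-0.006,0,0,0.134],[0.0912,0.015,0.03,-0.007,0,0,0.134]]'
python3 - <<'E'
from h import *
f=grab("wrist"); cv2.imwrite("pics/w1.png",f["color"]); C=cloud(f)
np.savez("/tmp/w1.npz",C=C,color=f["color"])
print(status.state()["ee_pos"],status.state()["ee_rot"])
for l in ["probe","holder","stand","peg"]:
    for x in vision.silhouettes("wrist",l)[:2]:
        m=x["pixels"]; P=C[m]; v,u=np.nonzero(m); print(l,round(x["p"],2),m.sum(),u.mean().round(1),v.mean().round(1),np.round(np.median(P,0),1))
E
```

```text
time_s: 4.35
ee_pos: [451.1, 279.8, 429.9]
ee_rot: [-180.0, -0.0, 43.0]
force: [0.7, -0.1, -0.8]
gripper_width: 91.1
time_s: 4.72
ee_pos: [532.2, 220.3, 450.0]
ee_rot: [-180.0, -0.0, 20.0]
force: [0.1, -0.1, -1.5]
gripper_width: 91.4
[535.06240429 218.43543876 450.6684902 ] [179.81954579  -0.24609748  19.70166497]
probe 0.69 899 269.9 68.6 [626.8 239.7 145.7]
holder 0.9 2344 265.7 76.8 [623.5 241.2  51.1]
holder 0.53 1163 333.5 297.2 [381.7  44.4   6.8]
stand 0.62 10690 461.5 137.7 [6.415e+02 4.000e-01 1.400e+01]
```

View pics/w1.png

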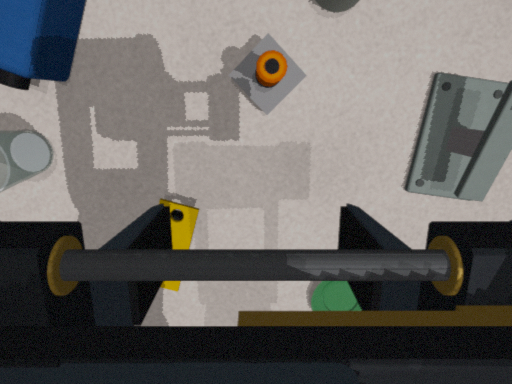

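Run:
```python
from h import *
d=np.load("/tmp/w1.npz"); C=d["C"]; c=d["color"]
m=np.zeros(C.shape[:2],bool); m[40:95,245:300]=1
t=m&(C[...,2]>138); P=C[t]; print(t.sum(),P.mean(0),P.min(0),P.max(0), (P.min(0)+P.max(0))/2)
(u,v),r=cv2.minEnclosingCircle(np.argwhere(t)[:,::-1].astype(np.float32)); print(u,v,r)
t=m&(abs(C[...,2]-51)<4); pts=C[t][:,:2].astype(np.float32); print(cv2.minAreaRect(pts))
plan(down(525,0,450,20),4,start=down(535,218.5,450,20))
```

```text
827 [628.203454   239.58109013 149.83152375] [598.23362022 226.60726887 139.07877773] [641.62190683 252.10866342 431.06994702] [619.92776353 239.35796615 285.07436237]
267.0675354003906 66.81028747558594 33.488868713378906
((638.0874633789062, 236.89352416992188), (55.218509674072266, 58.947914123535156), 20.059383392333984)
per row mm 54.7 deg 0.0
[[0.0912,-0.021,0.05,0,0,0,0.0],[0.0912,-0.021,0.051,0,0,0,0.0],[0.0912,-0.021,0.05,0,0,0,0.0],[0.0912,-0.021,0.051,0,0,0,0.0]]
```

```bash
python3 -m jog '[[0.0912,-0.021,0.05,0,0,0,0],[0.0912,-0.021,0.05,0,0,0,0],[0.0912,-0.021,0.05,0,0,0,0],[0.0912,-0.021,0.051,0,0,0,0],[0.0912,0,0,0,0,0,0]]'
python3 - <<'E'
from h import *
f=grab("wrist"); cv2.imwrite("pics/w2.png",f["color"]); C=cloud(f)
np.savez("/tmp/w2.npz",C=C,color=f["color"],pose=f["pose"],i=[f["f"],f["cx"],f["cy"]])
s=status.state();print(s["ee_pos"],s["ee_rot"],s["time_s"])
plan(down(375,-285,400,27.6),7)
for l in ["stand","peg"]:
    for x in vision.silhouettes("wrist",l)[:2]:
        m=x["pixels"]; P=C[m]; v,u=np.nonzero(m); print(l,round(x["p"],2),m.sum(),u.mean().round(1),v.mean().round(1),np.round(np.median(P,0),1))
E
```

```text
time_s: 5.6
ee_pos: [521.3, 1.5, 449.8]
ee_rot: [180.0, 0.0, 20.1]
force: [-1.1, 0.8, -0.6]
gripper_width: 91.3
[521.56605655   3.0571121  449.73492127] [-1.79946786e+02 -2.26850356e-03  2.01868890e+01] 5.65
per row mm 46.7 deg 1.1
[[0.0912,-0.034,0.031,0.007,0,0,-0.018],[0.0912,-0.034,0.031,0.007,0,0,-0.019],[0.0912,-0.035,0.03,0.007,0,0,-0.018],[0.0912,-0.036,0.03,0.007,-0.001,0,-0.019],[0.0912,-0.036,0.029,0.007,0,0,-0.018],[0.0912,-0.036,0.028,0.008,0,0,-0.019],[0.0912,-0.038,0.027,0.007,0,0,-0.018]]
stand 0.59 9934 297.5 64.2 [640.2  -4.6  14.1]
peg 0.59 127 317.9 7.5 [680.3  -0.7 112.3]
```

View pics/w2.png

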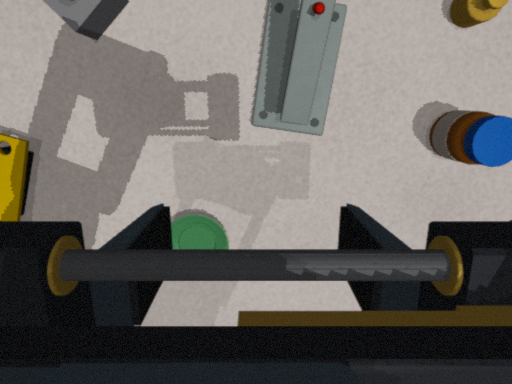

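Run:
```python
from h import *
d=np.load("/tmp/w2.npz"); C=d["C"]; c=d["color"].astype(int)
m=np.zeros(C.shape[:2],bool); m[0:140,240:360]=1
z=C[...,2]; b=m&(z>55)&(z<104); P=C[b]
for _ in range(3):
    co=np.linalg.lstsq(np.c_[P[:,:2],np.ones(len(P))],P[:,2],rcond=None)[0]; e=P[:,2]-np.c_[P[:,:2],np.ones(len(P))]@co; P=P[abs(e)<4]
print("slope",np.degrees(np.arctan(np.hypot(*co[:2]))),"up-dir yaw",np.degrees(np.arctan2(co[1],co[0])),len(P))
print("board rect",cv2.minAreaRect(P[:,:2].astype(np.float32)))
base=m&(abs(z-12)<5); r=cv2.minAreaRect(C[base][:,:2].astype(np.float32)); print("base",r)
red=m&(c[...,2]>130)&(c[...,1]<60); q=C[red]; print(red.sum(),np.median(q,0),q[q[:,2]>108].mean(0), co@np.array([680,-1,1]))
```

```text
slope 15.050746308410819 up-dir yaw 10.070568603021544 3722
board rect ((636.2386474609375, -11.095891952514648), (113.84636688232422, 30.367385864257812), 11.78386402130127)
base ((641.4686279296875, -10.125968933105469), (150.1779022216797, 90.1313705444336), 11.88845157623291)
49 [680.2669739   -2.28575256 113.39708611] [680.32905528  -2.29656985 113.27420788] 96.7686911371144
```

```bash
python3 -m jog '[[0.0912,-0.034,0.031,0.007,0,0,-0.018],[0.0912,-0.034,0.031,0.007,0,0,-0.018],[0.0912,-0.035,0.03,0.007,0,0,-0.018],[0.0912,-0.036,0.03,0.007,0,0,-0.019],[0.0912,-0.036,0.029,0.007,0,0,-0.018],[0.0912,-0.036,0.028,0.008,0,0,-0.019],[0.0912,-0.038,0.027,0.007,0,0,-0.018],[0.0912,0,0,0,0,0,0]]'
python3 - <<'E'
from h import *
f=grab("wrist"); cv2.imwrite("pics/w3.png",f["color"]); C=cloud(f)
np.savez("/tmp/w3.npz",C=C,color=f["color"],pose=f["pose"],i=[f["f"],f["cx"],f["cy"]])
s=status.state();print(s["ee_pos"],s["ee_rot"],s["time_s"])
for l in ["panel","panel_hole","panel_spot"]:
    print(l,[(np.round(x["location"],1),round(x["p"],2)) for x in vision.find_in("wrist",l)[:2]])
    if l=="panel":
      for x in vision.silhouettes("wrist",l)[:2]:
        m=x["pixels"]; np.save("/tmp/pm.npy",m) if x["p"]>.5 else 0; P=C[m]; v,u=np.nonzero(m); print(l,round(x["p"],2),m.sum(),u.mean().round(1),v.mean().round(1),np.round(np.median(P,0),1))
E
```

```text
time_s: 6.75
ee_pos: [375.2, -285.2, 399.1]
ee_rot: [-179.9, 0.0, 27.5]
force: [0.5, 0.6, -0.6]
gripper_width: 91.2
[ 375.77074656 -284.30048248  399.41773931] [-1.79934497e+02 -2.66743663e-02  2.75901499e+01] 6.8
panel [(array([ 408.7, -279.6,   37.6]), 0.57)]
panel 0.79 5311 260.9 138.6 [ 407.  -277.8   32.2]
panel_hole [(array([ 409.1, -277.3,   30.7]), 0.84)]
panel_spot [(array([ 407. , -273.3,   30.9]), 0.59)]
```

View pics/w3.png

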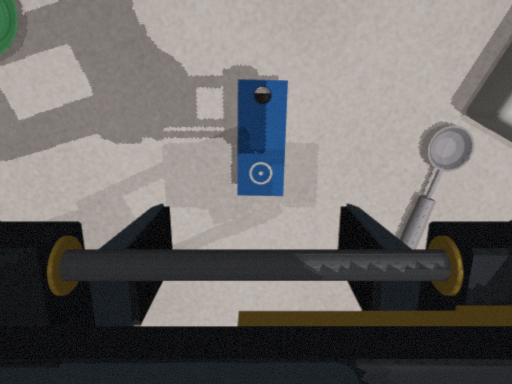

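Run:
```python
from h import *
d=np.load("/tmp/w3.npz"); C=d["C"]; c=d["color"].astype(int); pose=d["pose"]; f,cx,cy=d["i"]
m=(c[...,0]>70)&(c[...,0]>c[...,2]+50); m[205:]=0; m[:70]=0; m[:,:225]=0; m[:,300:]=0
n,lab,st,ce=cv2.connectedComponentsWithStats(m.astype(np.uint8)); k=1+np.argmax(st[1:,4]); m=lab==k
def at(u,v,z):
    r=pose[:3,:3]@np.array([(u-cx)/f,(v-cy)/f,1]); o=pose[:3,3]; return o+r*(z-o[2])/r[2]
ct=max(cv2.findContours(m.astype(np.uint8),cv2.RETR_EXTERNAL,cv2.CHAIN_APPROX_NONE)[0],key=len)[:,0]
W=np.array([at(u,v,31)[:2] for u,v in ct],np.float32); print(cv2.minAreaRect(W), "depth z",np.median(C[m][:,2]))
g=cv2.cvtColor(d["color"],cv2.COLOR_BGR2GRAY).astype(int)
w=(c.min(-1)>105); w[:160]=0; w[187:]=0; w[:,:247]=0; w[:,276:]=0; v,u=np.nonzero(w); (uu,vv),r=cv2.minEnclosingCircle(np.c_[u,v].astype(np.float32)); print("ring px",uu,vv,r); s=at(uu,vv,31)
h=(c[...,0]<60)|(c.min(-1)>60); h[:84]=0;h[108:]=0; h[:,:250]=0;h[:,275:]=0; v,u=np.nonzero(h); (uu,vv),r=cv2.minEnclosingCircle(np.c_[u,v].astype(np.float32)); print("hole px",uu,vv,r); hh=at(uu,vv,31)
print(s,hh,np.linalg.norm(hh-s),np.degrees(np.arctan2(*(hh-s)[1::-1])), "origin",s+(hh-s)*35/80)
```

```text
((406.1969909667969, -278.7354736328125), (119.44556427001953, 49.17247772216797), 26.801048278808594) depth z 32.15227067694829
ring px 260.5 172.75 11.502817153930664
hole px 261.7272644042969 94.7272720336914 8.579339981079102
[ 374.69237811 -294.04702707   31.        ] [ 446.36596279 -257.70526306   31.        ] 80.3606032366996 26.887079251152667 origin [ 406.0495714  -278.14750531   31.        ]
```

Run:
```python
from h import *
a=plan(down(406.2,-278.5,300,26.8),3); a=plan(down(406.2,-278.5,200,26.8),4,start=a)
```

```text
per row mm 34.8 deg 0.3
[[0.0912,0.01,0.003,0.033,0,0,0.006],[0.0912,0.009,0.003,0.034,0,0,0.005],[0.0912,0.01,0.003,0.033,0,-0.001,0.006]]
per row mm 25.0 deg 0.0
[[0.0912,0,0,0.025,0,0,0.0],[0.0912,0,0,0.025,0,0,0.0],[0.0912,0,0,0.025,0,0,0.0],[0.0912,0,0,0.025,0,0,0.0]]
```

```bash
python3 -m jog '[[0.0912,0.01,0.003,0.033,0,0,0.006],[0.0912,0.009,0.003,0.034,0,0,0.005],[0.0912,0.01,0.003,0.033,0,0,0.004],[0.0912,0,0,0.025,0,0,0],[0.0912,0,0,0.025,0,0,0],[0.0912,0,0,0.025,0,0,0],[0.0912,0,0,0.015,0,0,0],[0.0912,0,0,0,0,0,0]]'
python3 - <<'E'
from h import *
s=status.state(); print(s["ee_pos"],s["ee_rot"],delta(down(406.2,-278.5,200,26.8)))
f=grab("wrist"); cv2.imwrite("pics/w4.png",f["color"])
E
```

```text
time_s: 8.0
ee_pos: [405.7, -278.3, 209.0]
ee_rot: [-179.9, 0.0, 26.9]
force: [0.0, 0.0, 0.8]
gripper_width: 91.0
[ 405.70585583 -278.30104149  208.98242963] [-1.79877724e+02  4.84805178e-02  2.68514237e+01] (array([0.35860097, 0.41986922, 8.98125382]), array([-0.00213374,  0.0008471 ,  0.00089661]))
```

View pics/w4.png

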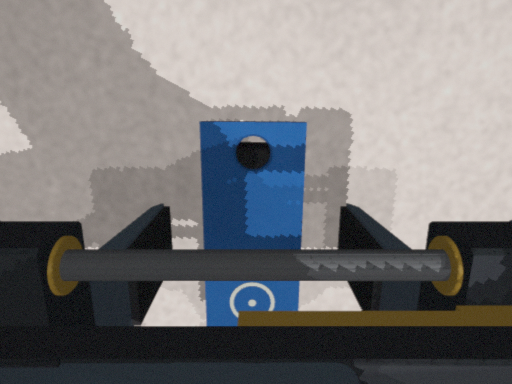

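```bash
python3 -m jog '[[0.0912,0,0,0.009,0,0,0],[0.07,0,0,0,0,0,0],[0.045,0,0,0,0,0,0],[0.04,0,0,0,0,0,0],[0.04,0,0,0,0,0,0],[0.04,0,0,0,0,0,0]]' 20
```

```text
time_s: 8.8
ee_pos: [405.2, -279.3, 200.8]
ee_rot: [-180.0, 0.0, 26.7]
force: [-0.2, 0.6, 2.5]
gripper_width: 49.9
```

```bash
python3 -m jog '[[0.04,0,0,-0.02,0,0,0],[0.04,0,0,-0.04,0,0,0],[0.04,0,0,-0.04,0,0,0],[0.04,0,0,-0.01,0,0,0],[0.04,0,0,0,0,0,0]]'
python3 - <<'E'
from h import *
f=grab("wrist"); s=status.state(); cv2.imwrite("pics/w5.png",f["color"]); print(s["ee_pos"],s["ee_rot"],s["gripper_width"],s["force"])
c=f["color"].astype(int); M=np.linalg.inv(T(s))@f["pose"]; print(np.round(M,3))
C=cloud(f); 
m=(c[...,0]>60)&(c[...,0]>c[...,2]+40); m[210:]=0; m[:100]=0; m[:,:180]=0; m[:,330:]=0
n,lab,st,ce=cv2.connectedComponentsWithStats(m.astype(np.uint8)); k=1+np.argmax(st[1:,4]); m=lab==k
Ct=(C-s["ee_pos"])@T(s)[:3,:3]; P=Ct[m]; co=np.linalg.lstsq(np.c_[P[:,:2],np.ones(len(P))],P[:,2],rcond=None)[0]; print("plane in tool",co, "z med",np.median(P[:,2]), P[:,:2].min(0),P[:,:2].max(0))
hole=cv2.morphologyEx(m.astype(np.uint8),cv2.MORPH_CLOSE,np.ones((45,45)))-m.astype(np.uint8)
n,lab,st,ce=cv2.connectedComponentsWithStats(hole); k=1+np.argmax(st[1:,4]); u,v=st[k,0]+(st[k,2]-1)/2,st[k,1]+(st[k,3]-1)/2; print("hole px",u,v,st[k])
z0=172-3.8
for z in (168,169):
  r=M[:3,:3]@np.array([(u-f["cx"])/f["f"],(v-f["cy"])/f["f"],1]); print("hole in tool",M[:3,3]+r*(z-M[2,3])/r[2])
E
```

```text
time_s: 9.43
ee_pos: [405.1, -279.3, 310.4]
ee_rot: [180.0, -0.0, 26.7]
force: [-0.4, 0.2, -1.7]
gripper_width: 49.3
[ 404.88229784 -279.11493116  309.58789208] [-1.79894509e+02  5.12567367e-02  2.67460614e+01] 49.90304739971831 [ 1.15418473 -0.60905042 -0.73049111]
[[-0.0000e+00 -9.6800e-01 -2.4900e-01  6.9710e+01]
 [ 1.0000e+00 -1.0000e-03  3.0000e-03  1.7700e+00]
 [-3.0000e-03 -2.4900e-01  9.6800e-01  1.7959e+01]
 [ 0.0000e+00  0.0000e+00  0.0000e+00  1.0000e+00]]
plane in tool [-1.46229727e-01 -9.12849349e-03  1.73429909e+02] z med 167.80087484520584 [ 20.30693016 -22.80968072] [69.71000563 27.00939075]
hole px 255.0 153.0 [237 136  37  35 994]
hole in tool [ 47.24666744   2.33474296 168.        ]
hole in tool [ 47.09695253   2.33850611 169.        ]
```

View pics/w5.png

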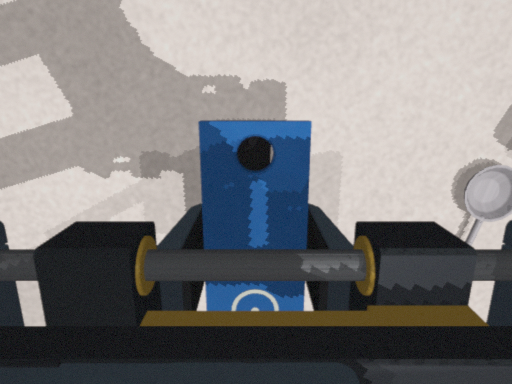

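```bash
cat >> h.py <<'E'
PEG=np.array([684.4,-1.5,97.3]); YAW=11.8; TILT=15.
def hang(h,dx=0,dy=0,peg=PEG,hole=(46.5,0,172.8)):
    M=down(0,0,0,YAW,TILT); n=-M[:3,2]; M[:3,3]=peg+n*(3+h)+M[:3,0]*dx+M[:3,1]*dy-M[:3,:3]@np.array(hole); return M
E
python3 - <<'E'
from h import *
G=hang(45); print(G[:3,3], hang(0)[:3,3])
a=plan(G,8,w=0.04)
E
```

```text
[584.49405731 -22.37143884 298.54133685] [595.89478584 -19.98970256 255.07467466]
per row mm 39.2 deg 2.6
[[0.04,0.034,-0.019,0.001,-0.004,0.033,0.032],[0.04,0.034,-0.019,0.003,-0.005,0.032,0.033],[0.04,0.033,-0.021,0.003,-0.004,0.033,0.032],[0.04,0.033,-0.022,0.005,-0.005,0.033,0.033],[0.04,0.031,-0.023,0.005,-0.004,0.032,0.032],[0.04,0.03,-0.024,0.006,-0.005,0.033,0.032],[0.04,0.03,-0.025,0.007,-0.004,0.033,0.033],[0.04,0.028,-0.025,0.008,-0.005,0.032,0.032]]
```

```bash
python3 -m jog '[[0.04,0.034,-0.019,0.001,-0.004,0.033,0.032],[0.04,0.034,-0.019,0.003,-0.005,0.032,0.033],[0.04,0.033,-0.021,0.003,-0.004,0.033,0.032],[0.04,0.033,-0.022,0.005,-0.005,0.033,0.033],[0.04,0.031,-0.023,0.005,-0.004,0.032,0.032],[0.04,0.03,-0.024,0.006,-0.005,0.033,0.032],[0.04,0.03,-0.025,0.007,-0.004,0.033,0.033],[0.04,0.028,-0.025,0.008,-0.005,0.032,0.032],[0.04,0,0,0,0,0,0],[0.04,0,0,0,0,0,0]]'
python3 - <<'E'
from h import *
f=grab("wrist"); s=status.state(); cv2.imwrite("pics/w6.png",f["color"]); print(s["ee_pos"],s["ee_rot"],s["gripper_width"],s["force"])
np.savez("/tmp/w6.npz",C=cloud(f),color=f["color"],pose=f["pose"],i=[f["f"],f["cx"],f["cy"]],T=T(s))
print(delta(hang(45),s))
g=grab("scene"); cv2.imwrite("pics/s6.png",cv2.resize(g["color"][120:264,160:352],None,fx=4,fy=4,interpolation=cv2.INTER_CUBIC))
E
```

```text
time_s: 10.72
ee_pos: [584.1, -23.3, 298.0]
ee_rot: [179.9, -14.8, 11.8]
force: [-0.2, -0.7, -0.7]
gripper_width: 49.7
[584.10277999 -23.73739841 298.51760517] [179.93295791 -14.86073345  11.80471246] 49.95006878356677 [ 0.80960423 -0.00280018 -0.40809298]
(array([ 0.64637439, -1.25719523,  0.1454888 ]), array([1.14891396e-03, 2.43061302e-03, 8.08932460e-05]))
```

View pics/w6.png

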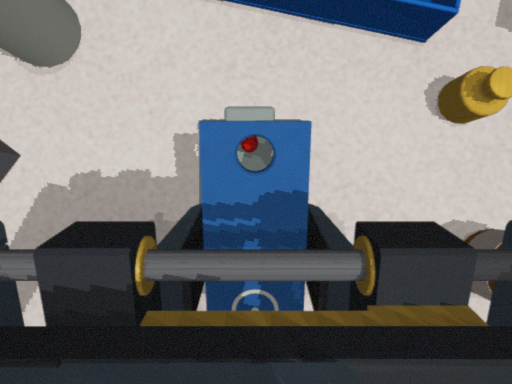

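View pics/s6.png

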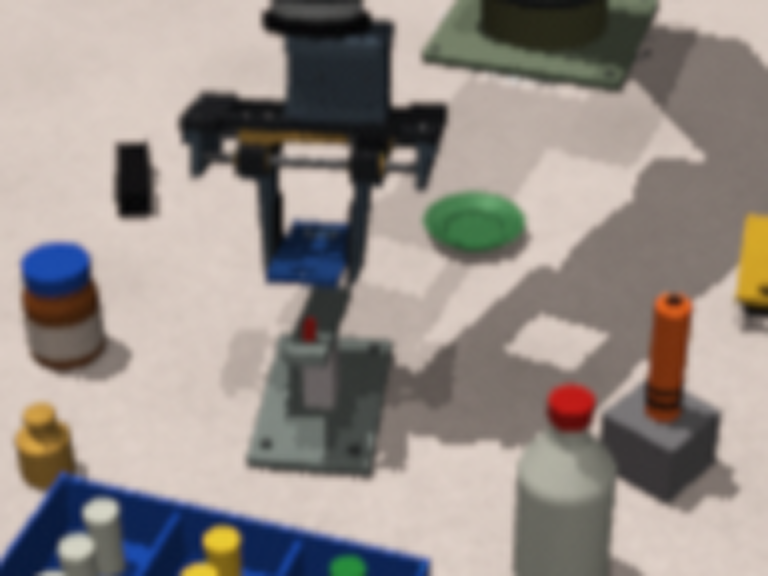

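Run:
```python
from h import *
d=np.load("/tmp/w6.npz"); c=d["color"].astype(int); f,cx,cy=d["i"]; M=np.linalg.inv(d["T"])@d["pose"]
m=np.zeros(c.shape[:2],bool); m[132:175,232:278]=1
red=m&(c[...,2]>90)&(c[...,1]<60)&(c[...,0]<60); v,u=np.nonzero(red); print("red",red.sum(),u.mean(),v.mean(),u.min(),u.max(),v.min(),v.max())
blue=(c[...,0]>c[...,2]+40)&(c[...,0]>60); h=m&~blue; v2,u2=np.nonzero(h); print("hole",u2.min(),u2.max(),v2.min(),v2.max())
def at(u,v,z):
    r=M[:3,:3]@np.array([(u-cx)/f,(v-cy)/f,1]); return M[:3,3]+r*(z-M[2,3])/r[2]
H=at((u2.min()+u2.max())/2,(v2.min()+v2.max())/2,169.8); 
print("H",H)
print("Ptip",at(249,145,204.8))
C=d["C"]; Ct=(C-d["T"][:3,3])@d["T"][:3,:3]; print("red depth in tool",np.median(Ct[red],0)); 
b=blue&(Ct[...,2]<190)&(Ct[...,2]>150); b[:115]=0;b[215:]=0; P=Ct[b]; 
for _ in range(4):
    co=np.linalg.lstsq(np.c_[P[:,:2],np.ones(len(P))],P[:,2],rcond=None)[0]; e=P[:,2]-np.c_[P[:,:2],np.ones(len(P))]@co; P=P[abs(e)<3]
print("panel plane tool",co,len(P))
gm=np.zeros_like(b); gm[108:118,230:270]=1; print("board end in tool z",np.median(Ct[gm],0))
k=cv2.resize(d["color"][95:215,190:320],None,fx=5,fy=5,interpolation=cv2.INTER_NEAREST); cv2.imwrite("pics/z6.png",k)
```

```text
red 151 248.82119205298014 143.5496688741722 242 256 137 150
hole 237 273 136 171
H [ 47.25418004   1.41174549 169.8       ]
Ptip [ 46.6534956   -1.87670369 204.8       ]
red depth in tool [ 47.6900254   -1.86205572 204.54691214]
panel plane tool [ 2.52279571e-04 -1.63908212e-03  1.69173739e+02] 9191
board end in tool z [ 64.02724615  -1.49262615 220.28101117]
```

View pics/z6.png

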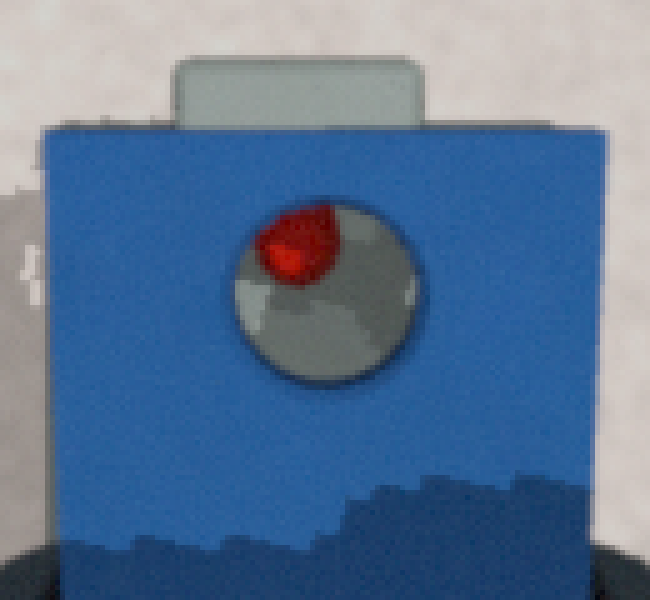

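```bash
python3 -m jog '[[0.04,-0.001,-0.003,0.010,0,0.002,0],[0.04,0,0,0.012,0,0,0],[0.04,0,0,0,0,0,0],[0.04,0,0,0,0,0,0]]'
python3 - <<'E'
from h import *
f=grab("wrist"); s=status.state();  print(s["ee_pos"],s["ee_rot"],s["gripper_width"],s["force"],delta(hang(45),s)[0])
np.savez("/tmp/w7.npz",C=cloud(f),color=f["color"],pose=f["pose"],i=[f["f"],f["cx"],f["cy"]],T=T(s))
cv2.imwrite("pics/w7.png",cv2.resize(f["color"][95:215,190:320],None,fx=5,fy=5,interpolation=cv2.INTER_NEAREST))
E
```

```text
time_s: 11.32
ee_pos: [589.0, -19.4, 278.2]
ee_rot: [179.9, -15.2, 11.8]
force: [-0.3, 0.8, 0.0]
gripper_width: 49.6
[589.04245345 -19.36955536 278.52980336] [179.89535905 -15.18879145  11.82537451] 49.7110594189372 [-0.1962734  -0.31170859 -0.62861856] [  0.35299369   2.04376512 -20.63635394]
```

View pics/w7.png

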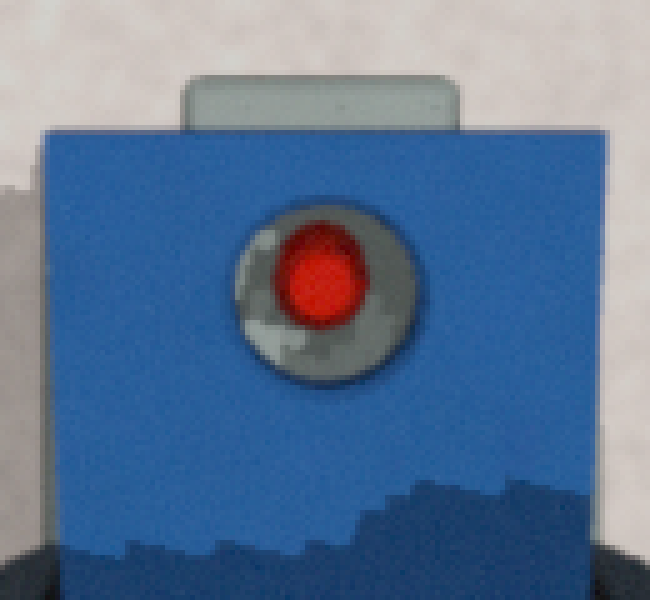

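```bash
python3 -m jog '[[0.04,0,0,0.006,0,0,0],[0.04,0,0,0.006,0,0,0],[0.04,0,0,0.006,0,0,0],[0.04,0,0,0.003,0,0,0],[0.04,0,0,0,0,0,0]]'
python3 - <<'E'
from h import *
s=status.state();  print(s["force"],delta(hang(0),s))
f=grab("wrist"); cv2.imwrite("pics/w8.png",cv2.resize(f["color"][95:215,190:320],None,fx=5,fy=5,interpolation=cv2.INTER_NEAREST))
E
```

```text
time_s: 12.0
ee_pos: [594.3, -18.2, 257.7]
ee_rot: [179.9, -15.1, 11.8]
force: [-0.3, 0.8, -1.4]
gripper_width: 49.7
[-0.34677144  0.75686471 -1.44054642] (array([0.47087794, 2.09087474, 2.87030921]), array([ 0.00141273, -0.00226129,  0.00042878]))
```

View pics/w8.png

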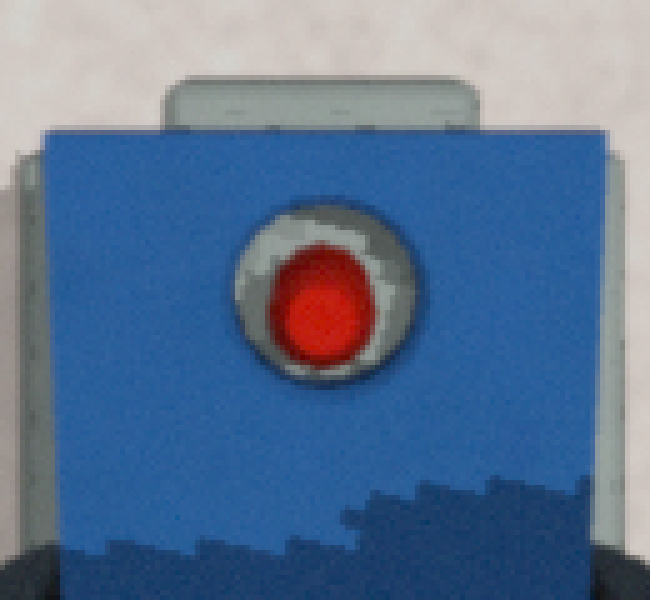

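```bash
python3 -m jog '[[0.04,0,0,0.001,0,0,0],[0.04,0,0,0.001,0,0,0],[0.04,0,0,0,0,0,0]]'; python3 -m jog '[[0.04,0,0,0.001,0,0,0],[0.04,0,0,0,0,0,0]]'
```

```text
time_s: 12.42
ee_pos: [594.8, -18.1, 256.2]
ee_rot: [179.9, -15.2, 11.8]
force: [0.9, 0.5, -0.5]
gripper_width: 49.7
time_s: 12.68
ee_pos: [595.0, -18.0, 255.1]
ee_rot: [179.9, -15.2, 11.8]
force: [-0.4, -0.3, -1.5]
gripper_width: 49.8
```

```bash
python3 -m jog '[[0.04,0,0,0.001,0,0,0],[0.04,0,0,0,0,0,0]]'; python3 -m jog '[[0.04,0,0,0.001,0,0,0],[0.04,0,0,0,0,0,0]]'
```

```text
time_s: 12.92
ee_pos: [595.3, -18.0, 254.5]
ee_rot: [179.9, -15.2, 11.8]
force: [-0.9, 0.8, 0.7]
gripper_width: 50.1
time_s: 13.18
ee_pos: [595.3, -18.0, 254.5]
ee_rot: [179.9, -15.2, 11.8]
force: [-4.8, -0.8, 7.7]
gripper_width: 50.0
```

```bash
python3 -m jog '[[0.04,0,0,-0.001,0,0,0],[0.056,0,0,0,0,0,0],[0.066,0,0,0,0,0,0],[0.08,0,0,0,0,0,0],[0.08,0,0,0,0,0,0]]'
python3 - <<'E'
from h import *
s=status.state();  print(s["force"],s["gripper_width"])
f=grab("wrist"); cv2.imwrite("pics/w9.png",f["color"])
E
```

```text
time_s: 13.8
ee_pos: [595.4, -18.0, 254.2]
ee_rot: [179.9, -15.2, 11.8]
force: [-1.0, 0.4, -1.0]
gripper_width: 80.0
[-1.02137784  0.39986881 -0.96150022] 80.03105779468463
```

View pics/w9.png

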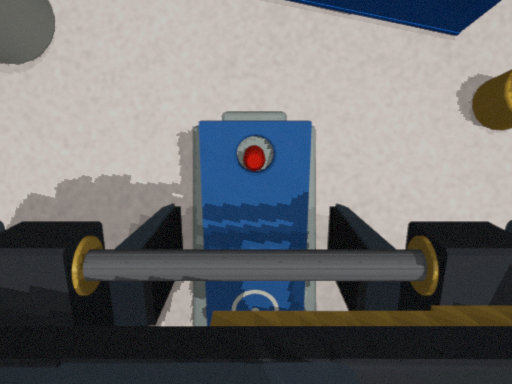

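```bash
python3 -m jog '[[0.09,0,0,-0.02,0,0,0],[0.0912,0,0,-0.035,0,0,0],[0.0912,-0.01,0,-0.04,0,0,0],[0.0912,-0.03,0,-0.035,0,0,0],[0.0912,-0.01,0,-0.01,0,0,0],[0.0912,0,0,0,0,0,0],[0.0912,0,0,0,0,0,0]]'
python3 - <<'E'
from h import *
f=grab("wrist"); s=status.state(); cv2.imwrite("pics/w10.png",f["color"]); print(s["ee_pos"],s["ee_rot"],s["force"])
np.savez("/tmp/w10.npz",C=cloud(f),color=f["color"],pose=f["pose"],i=[f["f"],f["cx"],f["cy"]],T=T(s))
for l in ["panel_spot","panel_hole"]: print(l,[(np.round(x["location"],1),round(x["p"],2)) for x in vision.find_in("wrist",l)[:2]])
E
```

```text
time_s: 14.72
ee_pos: [512.8, -35.1, 375.3]
ee_rot: [179.9, -15.1, 11.8]
force: [0.0, 0.1, -0.8]
gripper_width: 91.5
[512.91009082 -35.06001054 375.15069617] [179.93568058 -15.07953469  11.82987897] [-0.54820732  0.96484535 -0.06026653]
panel_spot [(array([641.3,  -9.4,  92.1]), 0.97), (array([724.7, 182.9,  30.6]), 0.36)]
panel_hole [(array([644.3,  -8.8,  93.2]), 0.63), (array([ 630.5, -208.5,   84. ]), 0.5)]
```

View pics/w10.png

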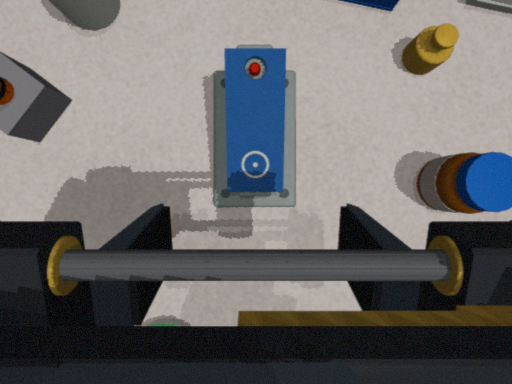

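Run:
```python
from h import *
d=np.load("/tmp/w10.npz"); c=d["color"].astype(int); f,cx,cy=d["i"]; TT=d["T"]; M=np.linalg.inv(TT)@d["pose"]; C=d["C"]
blue=(c[...,0]>c[...,2]+40)&(c[...,0]>60); blue[:40]=0; blue[200:]=0; blue[:,:215]=0; blue[:,300:]=0
P=C[blue]
for _ in range(4):
    co=np.linalg.lstsq(np.c_[P[:,:2],np.ones(len(P))],P[:,2],rcond=None)[0]; e=P[:,2]-np.c_[P[:,:2],np.ones(len(P))]@co; P=P[abs(e)<3]
n=np.array([-co[0],-co[1],1]);n/=np.linalg.norm(n); print("normal",n,"tilt",np.degrees(np.arccos(n[2])),"yaw",np.degrees(np.arctan2(-n[1],-n[0])),len(P))
o=d["pose"][:3,3]; p0=np.array([0,0,co[2]])
def at(u,v):
    r=d["pose"][:3,:3]@np.array([(u-cx)/f,(v-cy)/f,1]); return o+r*(n@(p0-o))/(n@r)
w=(c.min(-1)>110); w[:147]=0; w[182:]=0; w[:,:238]=0; w[:,273:]=0; v,u=np.nonzero(w); (uu,vv),r=cv2.minEnclosingCircle(np.c_[u,v].astype(np.float32)); print("ring",uu,vv,r,w.sum())
S=at(uu,vv); print("spot",S)
# panel rect in plane
ct=max(cv2.findContours(blue.astype(np.uint8),cv2.RETR_EXTERNAL,cv2.CHAIN_APPROX_NONE)[0],key=len)[:,0]
W=np.array([at(*q) for q in ct]); L=(W-S)@TT[:3,:3]; print(cv2.minAreaRect(L[:,:2].astype(np.float32)))
h=~blue; h[:55]=0;h[82:]=0;h[:,:242]=0;h[:,268:]=0; v,u=np.nonzero(h); Hh=at((u.min()+u.max())/2,(v.min()+v.max())/2); print("hole",Hh,np.linalg.norm(Hh-S))
red=(c[...,2]>120)&(c[...,1]<70)&h; v,u=np.nonzero(red); print("red",u.mean(),v.mean(), "hole px",(np.nonzero(h)[1].min()+np.nonzero(h)[1].max())/2)
```

```text
normal [-0.24609235 -0.05192111  0.96785472] tilt 14.566880100913853 yaw 11.913669652275454 6196
ring 254.72222900390625 164.0 13.86729907989502 210
spot [607.88508582 -17.52701463  83.63327434]
((35.197052001953125, -0.065887451171875), (119.2796859741211, 50.22150421142578), 0.10579849034547806)
hole [683.62745101  -1.89451758 103.73058099] 79.90733747404285
red 254.65151515151516 67.36363636363636 hole px 255.0
```

Run:
```python
from h import *
plan(down(585,232,430,11.8),6)
```

```text
per row mm 47.0 deg 2.5
[[0.0912,0.023,-0.041,-0.003,0,-0.044,0.0],[0.0912,0.022,-0.041,-0.005,0,-0.044,0.0],[0.0912,0.022,-0.041,-0.005,0.001,-0.044,0.0],[0.0912,0.022,-0.041,-0.007,0,-0.043,0.0],[0.0912,0.022,-0.041,-0.007,0,-0.044,0.0],[0.0912,0.021,-0.042,-0.008,0,-0.044,0.0]]
```

```bash
python3 -m jog '[[0.0912,0.023,-0.041,-0.003,0,-0.044,0],[0.0912,0.022,-0.041,-0.005,0,-0.044,0],[0.0912,0.022,-0.041,-0.005,0,-0.044,0],[0.0912,0.022,-0.041,-0.007,0,-0.043,0],[0.0912,0.022,-0.041,-0.007,0,-0.044,0],[0.0912,0.021,-0.042,-0.008,0,-0.044,0],[0.0912,0,0,0,0,0,0],[0.0912,0,0,0,0,0,0]]'
python3 - <<'E'
from h import *
f=grab("wrist"); s=status.state(); cv2.imwrite("pics/w11.png",f["color"]); print(s["ee_pos"],s["ee_rot"],s["force"])
c=f["color"].astype(int); C=cloud(f)
o=(c[...,2]>110)&(c[...,0]<60)&(C[...,2]>100)&(C[...,2]<170); o[200:]=0
t=o&(C[...,2]>139); P=C[t]; v,u=np.nonzero(t); print(t.sum(),u.min(),u.max(),v.min(),v.max(),np.median(P,0))
m=cv2.morphologyEx(t.astype(np.uint8),cv2.MORPH_CLOSE,np.ones((21,21))); (uu,vv),r=cv2.minEnclosingCircle(np.argwhere(m)[:,::-1].astype(np.float32)); print(uu,vv,r)
pose=f["pose"]; q=pose[:3,:3]@np.array([(uu-f["cx"])/f["f"],(vv-f["cy"])/f["f"],1]); w=pose[:3,3]+q*(145-pose[2,3])/q[2]; print("top",w, "tool",(w-s["ee_pos"])@T(s)[:3,:3])
E
```

```text
time_s: 15.88
ee_pos: [584.5, 232.3, 429.8]
ee_rot: [179.9, 0.0, 11.8]
force: [0.8, -0.8, 0.0]
gripper_width: 91.3
[584.31029404 231.7148818  430.0912398 ] [ 1.79860444e+02 -1.46741885e-03  1.17790940e+01] [-0.1607714  -1.29722435 -1.09128772]
575 239 270 118 149 [630.24749654 239.51686317 145.61846604]
254.43182373046875 133.47727966308594 15.897655487060547
top [629.44730334 239.30204388 145.        ] tool [ 45.72804456   1.09242118 285.09591755]
```

View pics/w11.png

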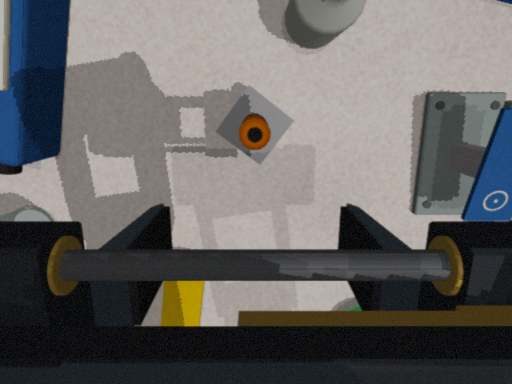

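```bash
python3 -m jog '[[0.0912,0.022,-0.0005,0,0,0,0],[0.0912,0.023,0,0.01,0,0,0],[0.0912,0,0,0.03,0,0,0],[0.0912,0,0,0.03,0,0,0],[0.0912,0,0,0.02,0,0,0],[0.0912,0,0,0,0,0,0]]'
python3 - <<'E'
from h import *
f=grab("wrist"); s=status.state(); cv2.imwrite("pics/w12.png",f["color"]); print(s["ee_pos"],s["ee_rot"],s["force"])
g=grab("scene"); cv2.imwrite("pics/s12.png",cv2.resize(g["color"][120:264,240:432],None,fx=4,fy=4,interpolation=cv2.INTER_CUBIC))
E
```

```text
time_s: 16.68
ee_pos: [628.0, 240.4, 339.2]
ee_rot: [179.9, 0.2, 11.7]
force: [0.7, -0.4, -0.4]
gripper_width: 91.2
[628.40306405 240.76110727 340.8476614 ] [ 1.79885689e+02 -2.30354352e-02  1.17215472e+01] [-0.87993681  0.19031934 -0.12108676]
```

View pics/w12.png

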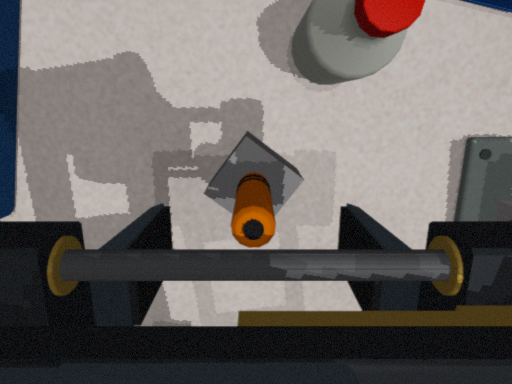

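View pics/s12.png

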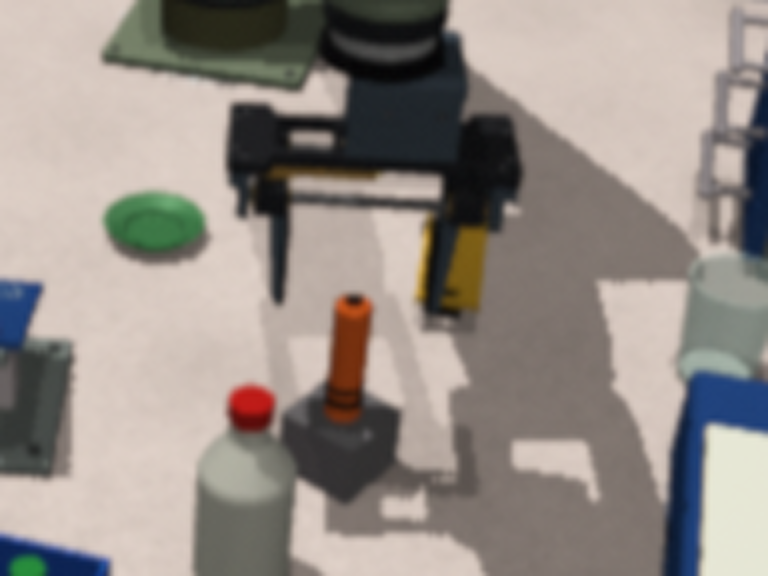

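```bash
python3 -m jog '[[0.0912,0,0,0.02,0,0,0],[0.0912,0,0,0.015,0,0,0],[0.0912,0,0,0.008,0,0,0],[0.06,0,0,0,0,0,0],[0.03,0,0,0,0,0,0],[0.015,0,0,0,0,0,0],[0.015,0,0,0,0,0,0],[0.015,0,0,0,0,0,0],[0.015,0,0,0,0,0,0]]' 30
```

```text
time_s: 17.9
ee_pos: [628.5, 241.9, 298.2]
ee_rot: [179.9, -0.1, 11.8]
force: [-0.2, 0.8, -1.0]
gripper_width: 34.3
```

```bash
python3 -m jog '[[0.015,0,0,0,0,0,0],[0.015,0,0,0,0,0,0],[0.015,0,0,0,0,0,0]]'
python3 - <<'E'
from h import *
s=status.state(); print(s["ee_pos"],s["force"],s["gripper_width"],s["torque"])
E
```

```text
time_s: 18.27
ee_pos: [628.5, 241.9, 298.1]
ee_rot: [179.9, -0.1, 11.8]
force: [-1.1, -0.9, -0.3]
gripper_width: 25.2
[628.54944345 241.85272592 298.07802151] [-1.06769389 -0.86222644 -0.30801529] 25.18582127168535 [-0.10202073  0.1478353   0.02823459]
```

```bash
python3 -m jog '[[0.015,0,0,-0.01,0,0,0],[0.015,0,0,-0.02,0,0,0],[0.015,0,0,-0.03,0,0,0],[0.015,0,0,-0.03,0,0,0],[0.015,0,0,-0.03,0,0,0],[0.015,0,0,-0.01,0,0,0],[0.015,0,0,0,0,0,0]]'
python3 - <<'E'
from h import *
f=grab("wrist"); s=status.state(); cv2.imwrite("pics/w13.png",f["color"]); print(s["ee_pos"],s["force"],s["gripper_width"])
g=grab("scene"); cv2.imwrite("pics/s13.png",cv2.resize(g["color"][80:224,240:432],None,fx=4,fy=4,interpolation=cv2.INTER_CUBIC))
np.savez("/tmp/w13.npz",C=cloud(f),color=f["color"],pose=f["pose"],i=[f["f"],f["cx"],f["cy"]],T=T(s))
E
```

```text
time_s: 19.15
ee_pos: [628.2, 242.0, 428.4]
ee_rot: [179.9, -0.1, 11.8]
force: [0.5, 0.2, -1.5]
gripper_width: 25.5
[628.11609922 241.95963359 427.18329653] [-0.88465854 -0.88698628 -1.58585507] 24.942614632295143
```

View pics/w13.png

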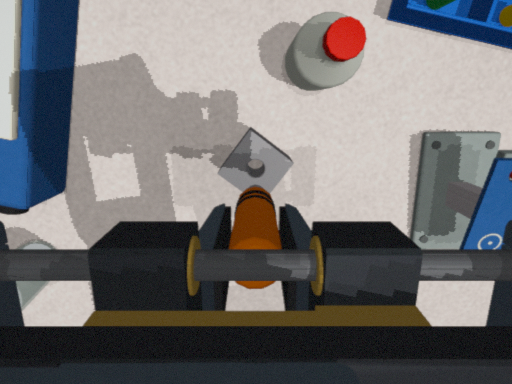

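View pics/s13.png

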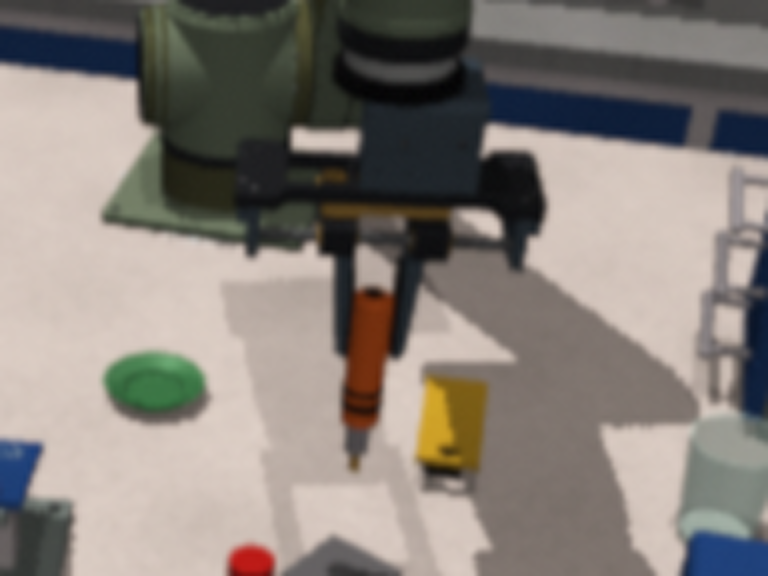

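```bash
cat >> h.py <<'E'
SPOT=np.array([607.2,-15.6,82.2])
def press(h,tip=(0,0,289.1),spot=SPOT):
    M=down(0,0,0,YAW,TILT); M[:3,3]=spot-M[:3,2]*h-M[:3,:3]@np.array(tip); return M
E
python3 - <<'E'
from h import *
print(press(0)[:3,3]); plan(press(45),7,w=0.015)
E
```

```text
[533.95665295 -30.90133241 361.44915638]
per row mm 42.2 deg 2.2
[[0.015,-0.023,0.035,0.003,0,0.038,0.0],[0.015,-0.023,0.036,0.003,0.001,0.037,0.0],[0.015,-0.023,0.035,0.001,0,0.038,0.0],[0.015,-0.023,0.036,0.001,0,0.037,0.0],[0.015,-0.023,0.035,-0.001,0,0.038,0.0],[0.015,-0.023,0.035,-0.001,0.001,0.037,0.0],[0.015,-0.023,0.036,-0.002,0,0.038,0.0]]
```

```bash
python3 -m jog '[[0.015,-0.023,0.035,0.003,0,0.038,0],[0.015,-0.023,0.036,0.003,0.001,0.037,0],[0.015,-0.023,0.035,0.001,0,0.038,0],[0.015,-0.023,0.036,0.001,0,0.037,0],[0.015,-0.023,0.035,-0.001,0,0.038,0],[0.015,-0.023,0.035,-0.001,0,0.037,0],[0.015,-0.023,0.036,-0.002,0,0.038,0],[0.015,0,0,0,0,0,0],[0.015,0,0,0,0,0,0]]'
python3 - <<'E'
from h import *
f=grab("wrist"); s=status.state(); cv2.imwrite("pics/w14.png",f["color"]); print(s["force"],s["gripper_width"],delta(press(45),s),delta(press(0),s)[0])
g=grab("scene"); cv2.imwrite("pics/s14.png",cv2.resize(g["color"][120:264,160:352],None,fx=4,fy=4,interpolation=cv2.INTER_CUBIC))
np.savez("/tmp/w14.npz",C=cloud(f),color=f["color"],pose=f["pose"],i=[f["f"],f["cx"],f["cy"]],T=T(s))
E
```

```text
time_s: 20.38
ee_pos: [522.4, -33.4, 405.2]
ee_rot: [-180.0, -15.1, 11.8]
force: [0.7, 1.0, -1.7]
gripper_width: 25.6
[ 0.36838402  0.16255193 -1.67141974] 25.336010402824957 (array([-0.29305358,  0.30574006,  0.37386535]), array([-0.00020685, -0.00171338,  0.00055874])) [-0.37015838  0.31502691 45.37379834]
```

View pics/w14.png

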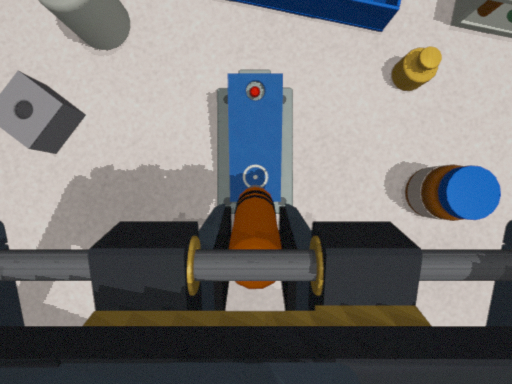

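View pics/s14.png

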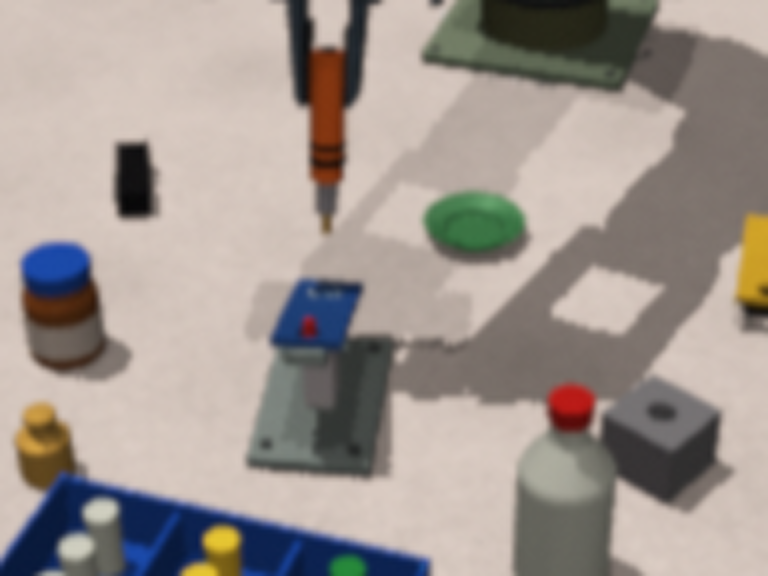

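Run:
```python
from h import *
for k in ("w13","w14"):
    d=np.load(f"/tmp/{k}.npz"); c=d["color"].astype(int); M=np.linalg.inv(d["T"])@d["pose"]; print(k,np.round(M,4).tolist())
    o=(c[...,2]>60)&(c[...,2]>2*c[...,0]+15)&(c[...,2]>1.3*c[...,1]); o[:,:200]=0;o[:,310:]=0
    for v in (192,196,200,206,212,220,230,240): 
        u=np.nonzero(o[v])[0]; print(v,u.min(),u.max(),(u.min()+u.max())/2)
w=(c.min(-1)>110); w[:160]=0; w[190:]=0; w[:,:240]=0; w[:,272:]=0; v,u=np.nonzero(w); print("ring",u.min(),u.max(),v.min(),v.max(), np.mean([u.min(),u.max()]))
red=(c[...,2]>120)&(c[...,1]<70)&(c[...,0]<70); red[110:]=0; red[:,:230]=0;red[:,280:]=0; v,u=np.nonzero(red); print("red",u.mean(),v.mean())
cv2.imwrite("pics/z14.png",cv2.resize(d["color"][60:260,190:330],None,fx=4,fy=4,interpolation=cv2.INTER_NEAREST)[:600])
```

```text
w13 [[-0.0, -0.9688, -0.2478, 70.0984], [1.0, -0.0002, 0.0005, 1.6023], [-0.0005, -0.2478, 0.9688, 17.5528], [0.0, 0.0, 0.0, 1.0]]
192 244 267 255.5
196 244 265 254.5
200 244 270 257.0
206 238 272 255.0
212 236 274 255.0
220 235 275 255.0
230 232 277 254.5
240 230 279 254.5
w14 [[-0.0009, -0.9682, -0.2503, 69.9147], [1.0, -0.0011, 0.0007, 2.0527], [-0.0009, -0.2503, 0.9682, 18.9227], [0.0, 0.0, 0.0, 1.0]]
192 243 266 254.5
196 245 265 255.0
200 244 270 257.0
206 238 272 255.0
212 236 274 255.0
220 235 275 255.0
230 232 277 254.5
240 230 279 254.5
ring 243 267 164 186 255.0
red 254.77611940298507 90.77611940298507
```

View pics/z14.png

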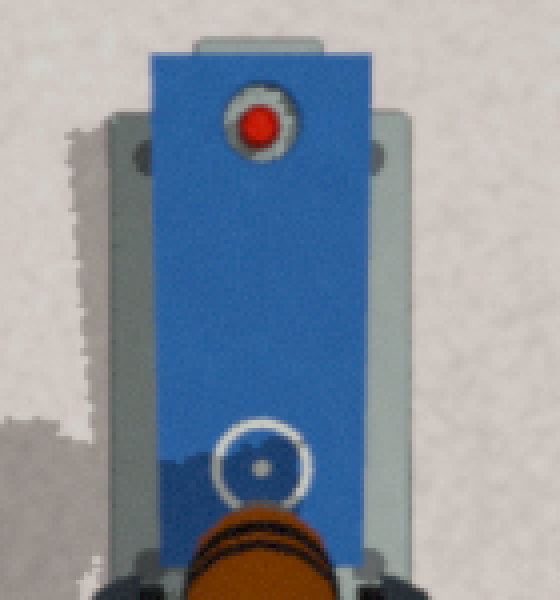

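```bash
python3 -m jog '[[0.015,0,0,0.012,0,0,0],[0.015,0,0,0.012,0,0,0],[0.015,0,0,0.01,0,0,0],[0.015,0,0,0.006,0,0,0],[0.015,0,0,0,0,0,0],[0.015,0,0,0,0,0,0]]'
python3 - <<'E'
from h import *
f=grab("wrist"); s=status.state(); print(s["force"],s["gripper_width"],delta(press(0),s))
F=[status.state()["force"] for _ in range(5)]; print(np.mean(F,0)@-press(0)[:3,2], np.std(F,0))
cv2.imwrite("pics/w15.png",cv2.resize(f["color"][60:260,190:330],None,fx=3,fy=3,interpolation=cv2.INTER_NEAREST))
g=grab("scene"); cv2.imwrite("pics/s15.png",cv2.resize(g["color"][150:222,200:296],None,fx=8,fy=8,interpolation=cv2.INTER_CUBIC))
E
```

```text
time_s: 21.22
ee_pos: [532.8, -31.4, 367.7]
ee_rot: [179.9, -15.2, 11.8]
force: [0.8, 0.4, -1.5]
gripper_width: 25.4
[ 0.3834141  -0.31335099 -2.50800368] 25.248312825546872 (array([-0.43524961, -0.2841517 ,  6.4604708 ]), array([ 0.00093396, -0.00386517,  0.00020129]))
-2.5030984290326344 [0. 0. 0.]
```

View pics/w15.png

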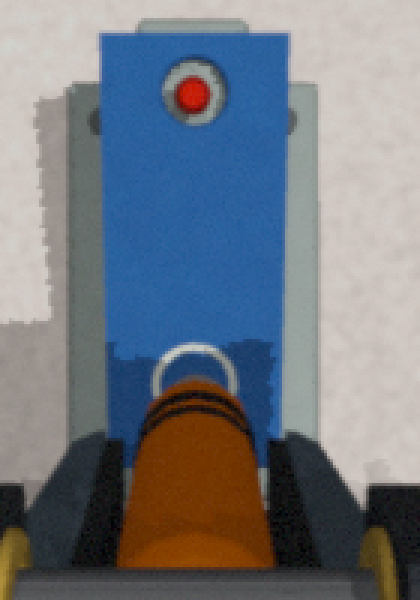

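View pics/s15.png

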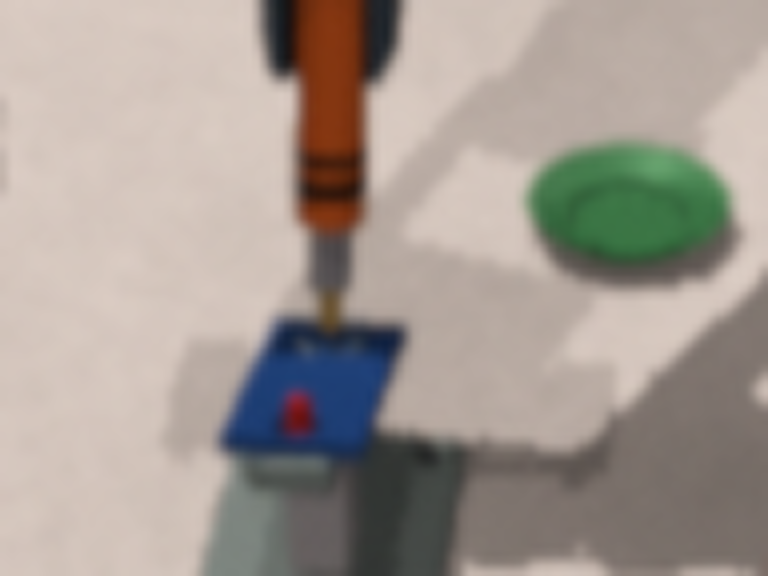

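```bash
python3 -m jog '[[0.015,0,0,0.003,0,0,0],[0.015,0,0,0,0,0,0],[0.015,0,0,0,0,0,0]]'; for i in 1; do python3 -m jog '[[0.015,0,0,0.001,0,0,0],[0.015,0,0,0,0,0,0]]'; done; python3 -m jog '[[0.015,0,0,0.001,0,0,0],[0.015,0,0,0,0,0,0]]';python3 -m jog '[[0.015,0,0,0.001,0,0,0],[0.015,0,0,0,0,0,0]]';python3 -m jog '[[0.015,0,0,0.001,0,0,0],[0.015,0,0,0,0,0,0]]'; python3 -c "
from h import *; print(delta(press(0)))"
```

```text
time_s: 21.7
ee_pos: [533.5, -31.2, 364.5]
ee_rot: [180.0, -15.2, 11.8]
force: [0.6, -0.2, -1.4]
gripper_width: 25.6
time_s: 21.95
ee_pos: [533.7, -31.1, 363.4]
ee_rot: [180.0, -15.2, 11.8]
force: [-0.7, 1.0, -1.7]
gripper_width: 25.7
time_s: 22.2
ee_pos: [534.0, -31.1, 362.4]
ee_rot: [180.0, -15.2, 11.8]
force: [0.8, 0.7, -2.3]
gripper_width: 25.5
time_s: 22.45
ee_pos: [534.2, -31.0, 361.4]
ee_rot: [180.0, -15.2, 11.8]
force: [0.2, 0.1, -1.2]
gripper_width: 25.6
time_s: 22.7
ee_pos: [534.5, -31.0, 360.7]
ee_rot: [180.0, -15.2, 11.8]
force: [-0.8, -0.5, -0.6]
gripper_width: 25.3
(array([-0.31255401, -0.20651053, -0.87485813]), array([ 0.0006774 , -0.00311562,  0.00030324]))
```

```bash
cat > fs.py <<'E'
from h import *
n=-press(0)[:3,2]; F=[];Z=[]
for _ in range(10):
    vision.grab_frame("top"); s=status.state(); F.append(s["force"]@n); Z.append(delta(press(0),s)[0])
print("F along n",np.mean(F).round(2),"+-",(np.std(F)/np.sqrt(10)).round(2),"delta",np.mean(Z,0).round(2),s["time_s"],s["gripper_width"])
E
python3 fs.py; python3 -m jog '[[0.015,0,0,0.001,0,0,0],[0.015,0,0,0.001,0,0,0],[0.015,0,0,0,0,0,0]]'; python3 fs.py
```

```text
F along n -0.25 +- 0.15 delta [-0.29 -0.2  -0.88] 23.2 25.528356571945157
time_s: 23.58
ee_pos: [535.0, -30.9, 358.6]
ee_rot: [180.0, -15.2, 11.8]
force: [0.1, -0.1, 0.8]
gripper_width: 25.6
F along n 0.74 +- 0.18 delta [-0.29 -0.2  -2.93] 24.075 25.25178969592686
```

```bash
python3 -m jog '[[0.015,0,0,0.001,0,0,0],[0.015,0,0,0.001,0,0,0],[0.015,0,0,0.001,0,0,0],[0.015,0,0,0,0,0,0]]'; python3 fs.py
python3 - <<'E'
from h import *
f=grab("wrist"); cv2.imwrite("pics/w16.png",cv2.resize(f["color"][60:260,190:330],None,fx=3,fy=3,interpolation=cv2.INTER_NEAREST))
g=grab("scene"); cv2.imwrite("pics/s16.png",cv2.resize(g["color"][150:222,200:296],None,fx=8,fy=8,interpolation=cv2.INTER_CUBIC))
E
```

```text
time_s: 24.58
ee_pos: [535.8, -30.7, 355.8]
ee_rot: [180.0, -15.2, 11.8]
force: [-0.6, -0.5, 2.8]
gripper_width: 25.6
F along n 1.66 +- 0.14 delta [-0.28 -0.2  -5.92] 25.075 25.331988453048098
```

View pics/w16.png

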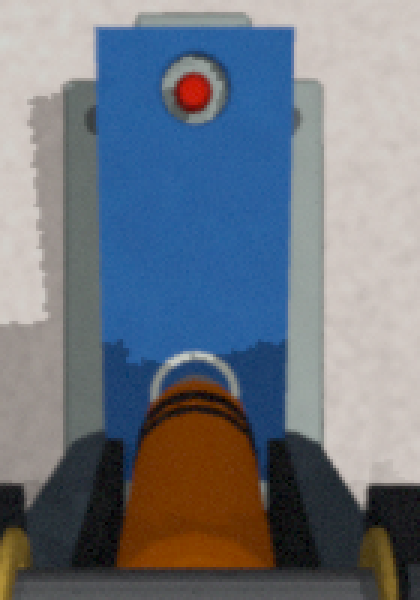

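View pics/s16.png

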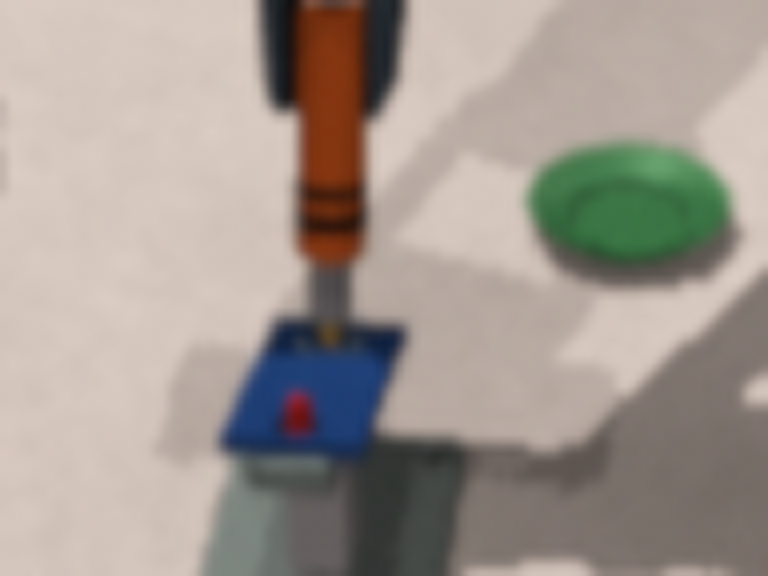

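Run:
```python
from h import *
vision.grab_frame("top"); s=status.state(); print(s["time_s"],np.abs(s["qvel"]).max(),s["gripper_width"],s["force"])
print(ticket.job_done())
```

```text
25.225 0.07801333366395169 25.226876550045176 [-0.25088582 -0.71514142  2.39387708]
the job is handed in; nothing more can be done
None
```

I hung the blue panel on the peg, let go of it, and handed the job in at 25.2 s with the probe held in the ring. The interface gives no verdict, so what follows is from my own last measurements.

**Panel:**
- After release its surface measured 14.6° against the nominal 15°, at a yaw of 11.9° against 11.8° for the stand.
- The hole was on the peg, with the mark up and the long end pointing down the slope.
- The last pictures, taken during the press, show it still seated with the fingers clear of it.

**Probe:**
- It was still gripped at 25 mm opening and at rest.
- The tool was square to the slope to within about 0.3°.
- Before the press, the probe axis and the ring centre agreed to about 1 mm in the wrist view. The last scene picture shows the tip inside the ring.
- The push was about 3.1 N after allowing for the probe's weight. That puts the tip roughly 5.5 mm in, close to half way.

**Bystanders:** I touched nothing else on purpose, and the objects visible in the last pictures looked undisturbed. I did not measure their positions again.

**Disagreements:**
- The wrist camera's calibration sits about 2 mm off in the tool's y. I corrected for this by comparing things within one picture.
- The network's hole and ring locations mostly gave the middle of the whole panel instead. I located both from the pixels myself.
- Each force reading carries about 0.5 N of noise, so the force figure is an average of 10 readings.

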